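Mount a round printing plate in a cam-lever press and hold the pressure

TASK

Mount the round printing plate: set the larger wooden mount on the middle of the press's round platen, lay the metal plate centred on top of it, engraved face up, and let go of both. Then swing the press arm over the stack as far as its stop, pull the ball-ended cam lever down to its highest lift, which is when the lever lies level, not past it, and hold it there against its return spring: finish with the lever still held, so that the foot keeps pressing while the adhesive takes. Leave the small spare mount and the other things on the board where they are.

Things in the scene. Friction and masses are not known exactly. Their poses are not given: they have to be found in the camera images.
- press: Small bench press fixed on a plywood board (board top z = 0.036). Grey base 12 mm high: a disc 104 mm across under the platen and a 66 mm wide foot back to the column. Origin: platen axis, at board height; z up; +x points from the platen to the column, axis at x = +105 mm (28 mm thick; with the arm's hub 118 mm high). The lever is pulled down towards -x, the open front, once the arm is home.
- platen_top (a point): Centre of the platen's flat top: a bare steel disc 76 mm across with fine turned rings, 24 mm above the board. The mount goes here.
- mount_center (a point): Centre (half-way up) of the larger wooden mount, a plain brown wooden disc 58 mm across and 17 mm thick, loose, lying flat on the board at the start.
- plate_center (a point): Centre (half-way up) of the printing plate, a grey metal disc 52 mm across and 6.3 mm thick with a dark engraved rosette on its upper face, loose, lying flat on the board at the start, face up. Mass about 0.09 kg.
- swing_arm (a joint): Swing of the press arm about the column, rad. 0: against its stop, foot over the platen's centre. Positive: counter-clockwise from above, free end going to the press's -y side, where it is parked at the start (1.35 to 1.7). Stays where left; needs 1 to 2 N at the free end, 105 mm from the column, which carries foot and lever. Arm 26 mm wide, 78 to 100 mm above the board.
- cam_lever (a joint): Turn of the cam lever about a level pin across the arm's free end, rad. 0: upright, at rest. Positive: ball going away from the column and down. The foot drops 10 mm x sine: highest lift at 1.571, lever level; past it (stop at 2.0) the lift falls. Springs return it to 0: 2 N at the ball upright, up to 4 N later. On the stack the foot lands after 6 mm, then presses by its own spring: 20 N at the top.
- lever_ball (a point): Centre of the black ball on the end of the cam lever, 30 mm across; 95 mm from the lever's pivot. Upright it is 225 mm above the board, with the lever level 130 mm. The lever rod is 10 mm thick.
- cam_pivot (a point): Pivot of the cam lever: on the pin axis, in the middle of the arm's free end, 130 mm above the board. The cheeks round it are 39 mm wide over the pin and reach 141 mm above the board.
- foot: Round pressing foot under the arm's free end, 40 mm across with a grey felt face. Origin at the height of the board, on its axis, when the lever is upright; its felt face is 53.3 mm above its origin.
- spare_mount_center (a point): Centre of the small spare mount, a brown wooden disc 40 mm across and 17 mm thick: not used, to be left alone.
- tape: Black round tape measure, 66 x 64 x 31 mm, loose on the board: to be left alone. Origin at the centre of its underside.
- pad: Small stamp pad, 30 x 75 x 18 mm, loose on the board: to be left alone. Origin at the centre of its underside.
- quoin: Black iron quoin (lock-up wedge), 22 x 55 x 18 mm, loose on the board: to be left alone. Origin at the centre of its underside.
Mind the look-alikes: they are no part of the job. Leave any blue look-alike of the part that bears mount_center alone.

How it is judged:
By the outcome, as a careful person would: the job done as asked, in the order asked, and still so for the second after the job is handed in, while the arm keeps its last pose, push and grip.
It also fails if it takes over 67 s, if anything falls off the work surface, if the arm or the gripper's body presses on something with over 40 N, if the wrist force passes 120 N, or if a joint passes its speed limit or range.

ROBOT

A 7-joint arm with a two-finger parallel gripper is mounted at the origin on a cart in front of the work surface, level with it; the furniture and walls round the work are solid. World frame = base frame: x ahead of the robot, y to its left, z up, the work surface at z = 0. Lengths are in m, angles in rad, forces in N, time in s.
With the tool pointing down it reaches from about 0.4 to 0.85 m from the base axis. Payload 4.5 kg.
Tool frame: the origin (TCP) lies at the very end of the fingers, on their centre line; the grasp point (between the pads) lies 19 mm behind it (tcp_to_grasp is the z of the grasp point in the tool frame, in m); z points along the fingers, y is the line along which they close (so a half turn about z gives the same grasp; the last joint's range is limited). The gripper opens to 88 mm and grips with 3 to 60 N. Pads are 18 mm wide; open, the fingers measure 123 mm over their backs; the gripper's body (75 mm by 187 mm) begins 45 mm behind the grasp point.
Start: joints at [1.142, 0.689, -0.195, 1.565, 0.157, 0.902, -0.215], TCP at [0.279, -0.559, 0.239] pointing down, gripper open.
Joint ranges: [-3.01, 3.01], [-0.46, 2.08], [-1.47, 1.51], [0.13, 2.56], [-1, 4.14], [0.04, 2.09], [-2.66, 2.66]. Speed limits (rad/s): [2.57, 2.57, 3.14, 3.14, 3.14, 3.14, 3.14].

INTERFACE

Orientations are given as a unit quaternion [x, y, z, w].
In Python, from plant import * gives the robot as it stands. The module is installed in compiled form; this text tells all that it offers.
- The arm moves only by the shell command python3 -m jog 'ROWS' [OPENING] [FORCE]. ROWS is JSON, a list that holds one entry, the list of rows, each a list of 6 numbers: the shift along the tool's x, y, z in m, then the turn, a rotation vector about the tool's x, y, z in rad. In form: [[[dx, dy, dz, ax, ay, az], ...]]. A call has 1 to 12 rows; each row shifts and turns the commanded pose from where the row before left it, along the tool's axes as they then stand; what a row does not reach is not made up. A row lasts 1/8 s, in which the tool goes at most 62.5 mm and 10.7 degrees, less where a joint would pass 70% of its speed; a pose out of reach is approached as far as the arm can. A call with a gripper value outside its range is refused whole. OPENING is the finger opening in m, from 0 to 0.0881, set as the call begins (- or left out, the last holds). The fingers move at their own pace and stop on an object; FORCE is the grip in N (left out, the last holds). Time passes only in rows, so rows that do not move let the fingers close. It gives the time, the measured TCP pose, the force, the opening and the grip force at its end, in the units of the state.
- get_state(): the state, without advancing time (a new reading comes with each control period).
- snapshot(name): name is "side" or "top" or "wrist"; returns a dict with "frame" (384x512x3 uint8, red, green, blue), "mtx" (3x3 intrinsics, pixels), "xyz" and "orientation" of the camera in the world; the wrist camera has in their place "mount" (4x4, takes a point from camera to tool coordinates, whose origin is the TCP and whose axes are the flange's). Camera axes: x right, y down, z forward; pixel columns grow to the right and rows downward; lengths in m; the calibration is good to about 2 mm. A picture is of the moment at which its call begins: read the wrist's pose just before it. There is no depth.
- finish_job(): hands the job in; it is judged then, once.
The state is a dict: "clock": time; "q": joint angles; "qd": joint speeds; "joint_torque": joint torques, N m; "tool_pos": TCP position; "eef_rot": TCP orientation; "contact_force": force on the tool from outside, world axes, zero at the start; "moment": the same for the moment, N m; "opening": opening from 0.0 (shut) to 1.0 (fully open); "finger_force": force on a finger pad.
Only numpy, scipy, OpenCV 4.12 (cv2) and the standard library are available. Lean on these libraries where they do the work, as an engineer would, in place of code of your own. Each camera call takes 0.05 s, during which the arm holds its last target. There are 200 camera calls.

## Working session

There is one attempt and no reset: what is moved stays moved. The work goes in short steps, Python scripts to look and compute and a shell command to move; the robot and the scene stay as the last step left them, time stands still between calls to the robot, and variables do not carry over. Pictures are saved under pics/ and viewed, at most 10 in all, crops included, and the job is handed in when it is done.

```bash
mkdir -p pics; cat > h.py <<'E'
from plant import *
import numpy as np, cv2
from scipy.spatial.transform import Rotation as R
def ray(s,px,z,st=None):
    K=s["mtx"]; d=np.linalg.inv(K)@[px[0],px[1],1]
    if "mount" in s:
        M=np.array(s["mount"]); Rt=R.from_quat(st["eef_rot"]).as_matrix()
        d=Rt@M[:3,:3]@d; o=np.array(st["tool_pos"])+Rt@M[:3,3]
    else:
        d=R.from_quat(s["orientation"]).as_matrix()@d; o=np.array(s["xyz"])
    return o+d*(z-o[2])/d[2]
E
python3 - <<'E'
from h import *
import pickle
st=get_state(); print(st)
ims=[]
for n in("top","side"):
    s=snapshot(n); pickle.dump(s,open(n+".pkl","wb")); ims.append(s["frame"]); print(n,s["mtx"],s["xyz"],s["orientation"])
    cv2.imwrite(f"pics/{n}0.png",cv2.resize(s["frame"][:,:,::-1],(800,600),interpolation=cv2.INTER_CUBIC))
E
```

```text
{'clock': 0.0, 'q': array([ 1.14182029,  0.69001312, -0.19454514,  1.56634884,  0.15731914,
        0.90250923, -0.21511411]), 'qd': array([ 1.39620817e-03,  1.46271500e-04, -4.89246857e-04,  6.33798078e-04,
       -2.25339806e-05,  2.04029565e-03,  2.67050585e-05]), 'joint_torque': array([-5.48761400e-04, -5.27558613e+01, -1.26705252e+00, -1.53426933e+01,
       -5.26948844e-02,  6.55384065e-03,  1.42853837e-04]), 'tool_pos': array([ 0.27869971, -0.55870207,  0.23789137]), 'eef_rot': array([ 9.73336339e-01,  2.29380655e-01, -2.78888105e-04, -8.98845219e-04]), 'contact_force': array([ 2.17439465e-01, -6.36330654e-01,  2.70305747e-05]), 'moment': array([ 0.02456112, -0.01645741, -0.00101108]), 'finger_force': 0.0, 'opening': 0.999128852695562}
top [[461.43525072   0.         246.33054134]
 [  0.         461.43525072 189.32076028]
 [  0.           0.           1.        ]] [0.24090847 0.35331291 1.2110795 ] [ 0.71402449 -0.69204818  0.07546428 -0.0744546 ]
side [[464.77761937   0.         259.53644373]
 [  0.         464.77761937 191.69361405]
 [  0.           0.           1.        ]] [-0.07270432  1.18015401  0.76673807] [-0.24265174  0.83757768 -0.46808905  0.14309577]
```

View pics/top0.png

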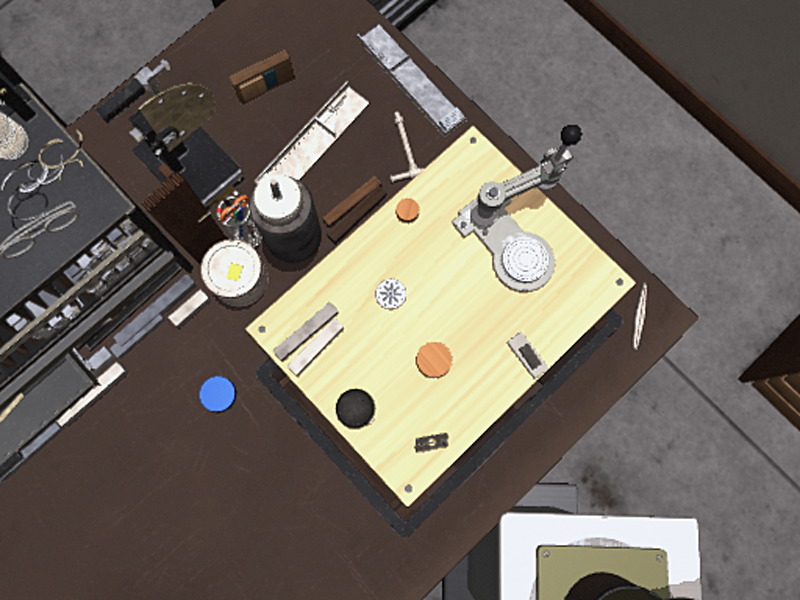

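View pics/side0.png

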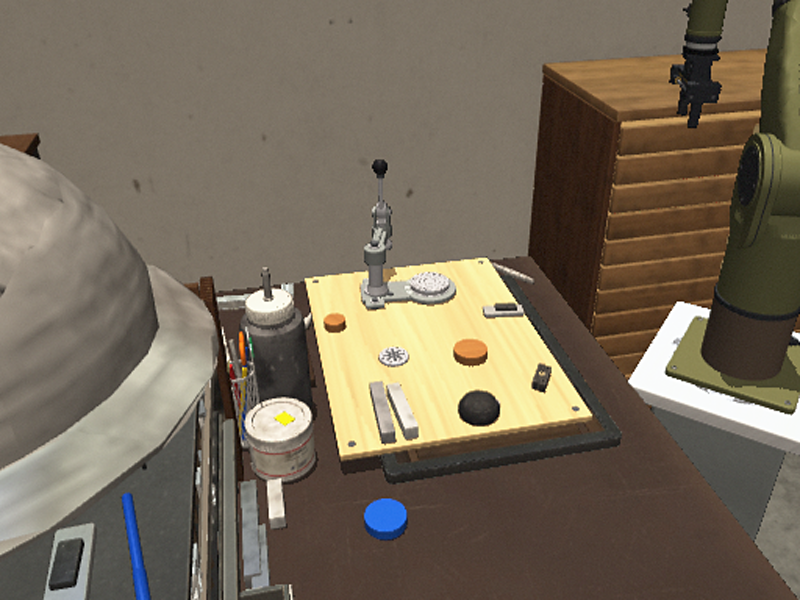

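Top view (800x600 px): there are three mount candidates.
- Brown disc at (434,360), about 36 px wide. This fits the larger mount: brown and about 58 mm across.
- Brown disc at (408,210), about 23 px wide. This is the spare.
- Blue disc at (217,394). This is the look-alike to leave alone.

The plate is at (390,294), the platen at (525,259), the column at (490,195) and the ball at (571,135).

```bash
python3 - <<'E'
from h import *
import pickle
s=pickle.load(open("top.pkl","rb")); sd=pickle.load(open("side.pkl","rb"))
def p(n,a,b,z):
    r=[ray(c,np.array(x)/1.5625,z) if x else None for c,x in((s,a),(sd,b))]
    print(n,*[np.round(v,4) for v in r if v is not None])
p("mount",(434,360),(470.5,348),.053)
p("plate",(390,294),(394,356),.0423)
p("platen",(526,258),(431.5,283),.06)
p("column",(490,191),(375,244),.154)
p("ball",(571,135),(380,167),.261)
p("spare",(408,210),(335,320),.053)
p("tape",(355,405),None,.067);p("pad",(526,355),None,.054);p("quoin",(432,441),None,.054)
im=s["frame"][120:260,220:380,::-1]
cv2.imwrite("pics/crop1.png",cv2.resize(im,(800,700)[:2] if 0 else (685,600),interpolation=cv2.INTER_CUBIC))
E
```

```text
mount [0.3873 0.2731 0.053 ] [0.3877 0.276  0.053 ]
plate [0.4963 0.3472 0.0423] [0.4938 0.3514 0.0423]
platen [0.5605 0.1243 0.06  ] [0.5511 0.1323 0.06  ]
column [0.6401 0.1977 0.154 ] [0.6316 0.2027 0.154 ]
ball [0.6874 0.0985 0.261 ] [0.6848 0.1029 0.261 ]
spare [0.6399 0.3211 0.053 ] [0.6374 0.3273 0.053 ]
tape [0.3107 0.3971 0.067 ]
pad [0.4    0.1248 0.054 ]
quoin [0.2592 0.2742 0.054 ]
```

View pics/crop1.png

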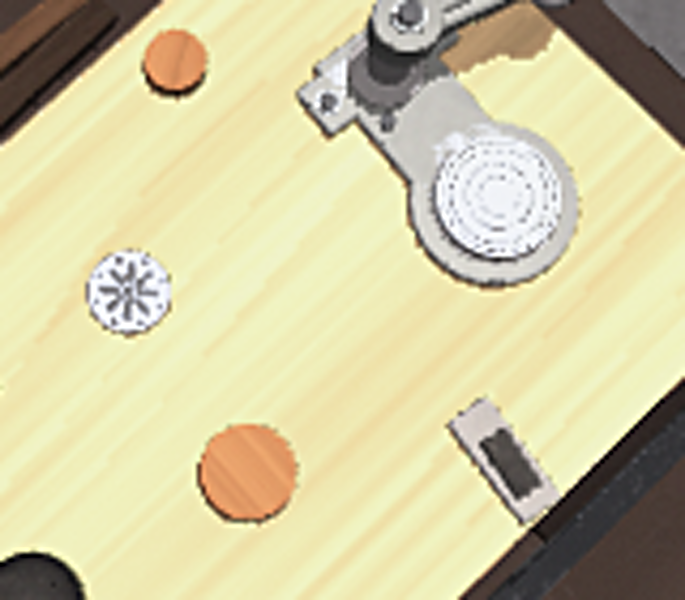

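The crop confirms it: the large brown disc at crop (248,472) is the mount, the small one at (176,62) is the spare, and the platen is at (500,193). I'm setting out along an arc at constant height.

```bash
python3 -m jog '[[[0.048,-0.0254,0,0,0,0],[0.048,-0.0254,0,0,0,0],[0.048,-0.0254,0,0,0,0],[0.048,-0.0254,0,0,0,0],[0.048,-0.0254,0,0,0,0],[0.048,-0.0254,0,0,0,0],[0.048,-0.0254,0,0,0,0],[0.0223,-0.0447,0,0,0,0],[0.0223,-0.0447,0,0,0,0],[0.0223,-0.0447,0,0,0,0],[0.0223,-0.0447,0,0,0,0],[0.0223,-0.0447,0,0,0,0]]]' 0.088 20; python3 -c "
from plant import *
s=get_state();print(s['q'],s['tool_pos'],s['eef_rot'])"
```

```text
clock: 1.6
tool_pos: [0.5, 0.0012, 0.2385]
eef_rot: [0.973, 0.229, -0.0, 0.0]
contact_force: [1.1, -0.1, 0.7]
opening: 0.997
finger_force: 0.0
[-0.01016928  0.52718235 -0.1306296   1.93768626  0.10404554  0.68335185
 -1.31210442] [0.50003521 0.00117115 0.23854999] [ 9.73353847e-01  2.29308244e-01 -1.32196317e-04  7.03103718e-06]
```

```bash
python3 -m jog '[[[0.0035,-0.049,0,0,0,0],[0.0035,-0.049,0,0,0,0],[0.0035,-0.049,0,0,0,0],[0.0035,-0.049,0,0,0,0],[0.0035,-0.049,0,0,0,0],[0.0035,-0.049,0,0,0,0],[0,0,0.02,0,0,0],[0,0,0,0,0,0]]]'; python3 - <<'E'
from h import *
import pickle
st=get_state(); s=snapshot("wrist"); pickle.dump((st,s),open("w1.pkl","wb"))
print(st["tool_pos"],s["mount"])
cv2.imwrite("pics/w1.png",cv2.resize(s["frame"][:,:,::-1],(800,600),interpolation=cv2.INTER_CUBIC))
f=s["frame"].astype(int); m=((f[...,0]>f[...,2]+70)&(f[...,0]>f[...,1]+45)).astype(np.uint8)
n,l,t,c=cv2.connectedComponentsWithStats(m)
for i in range(1,n):
    if t[i,4]>300: print(t[i],c[i],ray(s,c[i],.053,st))
E
```

```text
clock: 2.6
tool_pos: [0.3867, 0.2716, 0.2177]
eef_rot: [0.973, 0.23, -0.002, 0.001]
contact_force: [-0.2, -0.4, -0.6]
opening: 1.001
finger_force: 0.0
[0.38667441 0.27162537 0.21765321] [[ 8.22943173e-05 -9.59501362e-01 -2.81703976e-01  7.19325227e-02]
 [ 9.99999393e-01  3.88578747e-04 -1.03139321e-03 -3.43431804e-04]
 [ 1.09908737e-03 -2.81703720e-01  9.59500811e-01 -1.46615411e-01]
 [ 0.00000000e+00  0.00000000e+00  0.00000000e+00  1.00000000e+00]]
[ 235  150   43   51 1222] [257.08919804 171.59574468] [0.39426637 0.27181231 0.053     ]
```

View pics/w1.png

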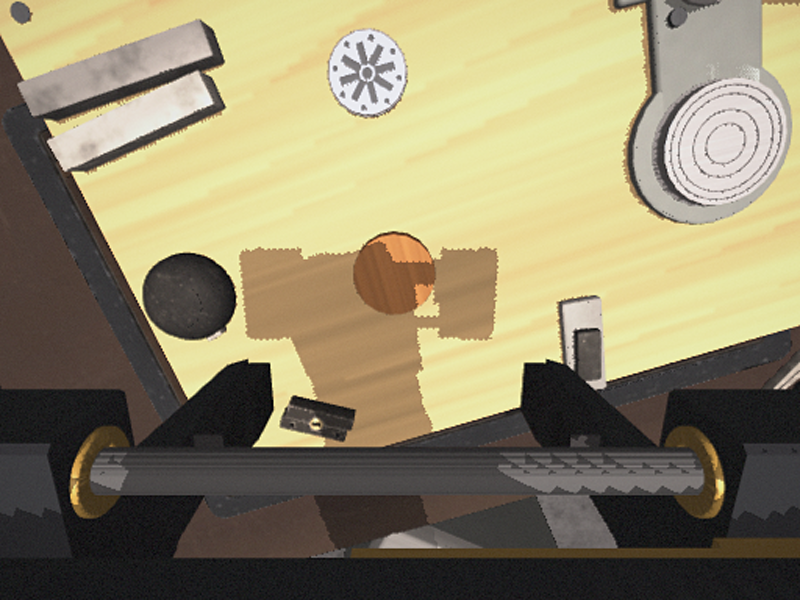

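Wrist view: the mount is at (394,273), the plate at (368,72), the platen centre ring at (725,143), and the fingertips are at about (258,365) and (537,365).

```bash
python3 - <<'E'
from h import *
import pickle
st,s=pickle.load(open("w1.pkl","rb"))
for n,p,z in(("mount",(394,273.5),.053),("plate",(368,72),.0423),("platen",(725,142.5),.06),("tape",(190,297),.067)):
    q=ray(s,np.array(p)/1.5625,z,st); d=R.from_quat(st["eef_rot"]).inv().apply(q-st["tool_pos"]); print(n,q,d)
E
```

```text
mount [0.38844445 0.2748949  0.053     ] [ 0.00361685 -0.0023021   0.16463937]
plate [0.49670893 0.34753726 0.0423    ] [ 0.13298121 -0.01881627  0.17487397]
platen [0.55855257 0.12686979 0.06      ] [0.0894581  0.2062125  0.15755783]
tape [0.31492422 0.3924186  0.067     ] [-0.00957597 -0.14028855  0.15054205]
```

```bash
python3 -m jog '[[[0.0036,-0.0023,0.03,0,0,0],[0,0,0.05,0,0,0],[0,0,0.05,0,0,0],[0,0,0.03,0,0,0],[0,0,0.0165,0,0,0],[0,0,0,0,0,0]]]' 0.088 20; python3 -m jog '[[[0,0,0,0,0,0],[0,0,0,0,0,0],[0,0,0,0,0,0],[0,0,0,0,0,0],[0,0,0,0,0,0],[0,0,0,0,0,0]]]' 0.05 20
```

```text
clock: 3.4
tool_pos: [0.3904, 0.2748, 0.0417]
eef_rot: [0.974, 0.229, -0.001, 0.001]
contact_force: [0.0, -0.8, -0.5]
opening: 0.998
finger_force: 0.0
clock: 4.15
tool_pos: [0.3904, 0.2758, 0.0427]
eef_rot: [0.973, 0.229, 0.0, -0.0]
contact_force: [-0.8, -0.6, 6.8]
opening: 0.637
finger_force: 20.0
```

```bash
python3 -m jog '[[[0,0,-0.025,0,0,0],[0,0,-0.04,0,0,0],[0.0172,0.0417,0,0,0,0],[0.0172,0.0417,0,0,0,0],[0.0172,0.0417,0,0,0,0],[0.0172,0.0417,0,0,0,0],[0.0172,0.0417,0,0,0,0],[0,0,0,0,0,0],[0,0,0,0,0,0]]]'; python3 - <<'E'
from h import *
import pickle
st=get_state(); s=snapshot("wrist"); pickle.dump((st,s),open("w2.pkl","wb"))
print(st["tool_pos"])
cv2.imwrite("pics/w2.png",cv2.resize(s["frame"][:,:,::-1],(800,600),interpolation=cv2.INTER_CUBIC))
E
```

```text
clock: 5.28
tool_pos: [0.5592, 0.1279, 0.1069]
eef_rot: [0.973, 0.229, -0.001, -0.0]
contact_force: [-0.5, 0.0, -0.4]
opening: 0.638
finger_force: 20.0
[0.55918682 0.12794063 0.10690584]
```

View pics/w2.png

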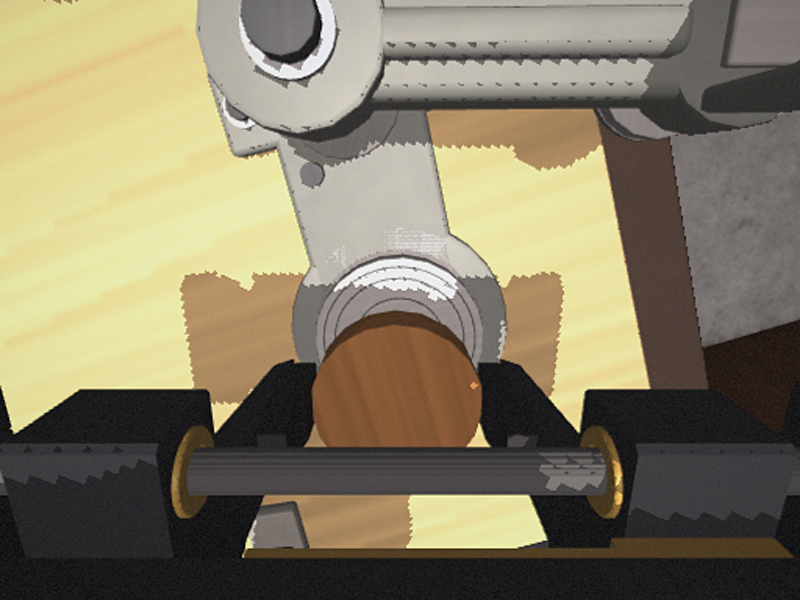

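The held mount's top face spans x 313–481 with its far edge at y≈326. The platen's far edge is at (399,257), and the hub is at about (290,40).

```bash
python3 - <<'E'
from h import *
import pickle
st,s=pickle.load(open("w2.pkl","rb"))
for n,p,z,r in(("mount",(397,327),.1172,.029),("platen",(399.5,257),.06,.038),("mountL",(313,385),.1172,0),("mountR",(481,385),.1172,0),("platenL",(317,330),.06,0),("platenR",(482.5,330),.06,0),("hub",(291,60),.154,0)):
    q=ray(s,np.array(p)/1.5625,z,st); d=R.from_quat(st["eef_rot"]).inv().apply(q-st["tool_pos"]); d[0]-=r; print(n,q,d)
E
```

```text
mount [0.5812079  0.13923471 0.1172    ] [-0.00426449 -0.00027637 -0.01032144]
platen [0.59232145 0.1436265  0.06      ] [-0.00129597  0.00080967  0.04686434]
mountL [0.55079784 0.15492568 0.1172    ] [ 0.00453793 -0.02789944 -0.01027453]
mountR [0.5755289 0.1055265 0.1172   ] [ 0.00459652  0.02734454 -0.01032349]
platenL [0.54602252 0.16194323 0.06      ] [ 0.00346408 -0.03626046  0.04693413]
platenR [0.57934321 0.09534021 0.06      ] [0.00352227 0.0382125  0.04686814]
hub [0.63296667 0.188377   0.154     ] [ 0.09295462 -0.0211536  -0.04717887]
```

```bash
python3 -m jog '[[[0.0025,0.001,0.015,0,0,0],[0,0,0.015,0,0,0],[0,0,0.006,0,0,0],[0,0,0.003,0,0,0],[0,0,0.001,0,0,0],[0,0,0,0,0,0]]]'
```

```text
clock: 6.08
tool_pos: [0.563, 0.1278, 0.0675]
eef_rot: [0.973, 0.229, 0.0, 0.0]
contact_force: [-0.6, -0.0, -0.2]
opening: 0.635
finger_force: 20.0
```

```bash
python3 -m jog '[[[0,0,0.001,0,0,0],[0,0,0.001,0,0,0],[0,0,0,0,0,0]]]'; python3 -c "
from plant import *
s=get_state();print(s['tool_pos'],s['contact_force'])"
```

```text
clock: 6.45
tool_pos: [0.5631, 0.1278, 0.0668]
eef_rot: [0.973, 0.229, 0.001, 0.0]
contact_force: [-1.8, -1.5, 10.6]
opening: 0.639
finger_force: 20.0
[0.56313879 0.12780534 0.06675695] [-1.77984836 -1.46563779 10.58138174]
```

Contact, about 10 N. I'll release, rise and head for the plate, with a look back at the mount on the way.

```bash
python3 -m jog '[[[0,0,0,0,0,0],[0,0,0,0,0,0],[0,0,0,0,0,0],[0,0,-0.03,0,0,0],[0,0,-0.05,0,0,0],[-0.01,-0.05,-0.03,0,0,0],[0,0,0,0,0,0],[0,0,0,0,0,0]]]' 0.085; python3 - <<'E'
from h import *
import pickle
st=get_state(); s=snapshot("wrist"); pickle.dump((st,s),open("w3.pkl","wb"))
print(st["tool_pos"])
cv2.imwrite("pics/w3.png",cv2.resize(s["frame"][:,:,::-1],(800,600),interpolation=cv2.INTER_CUBIC))
E
```

```text
clock: 7.45
tool_pos: [0.5315, 0.1675, 0.1749]
eef_rot: [0.973, 0.229, -0.0, 0.0]
contact_force: [0.4, -0.5, 0.2]
opening: 0.963
finger_force: 0.0
[0.53145651 0.16751483 0.17494341]
```

View pics/w3.png

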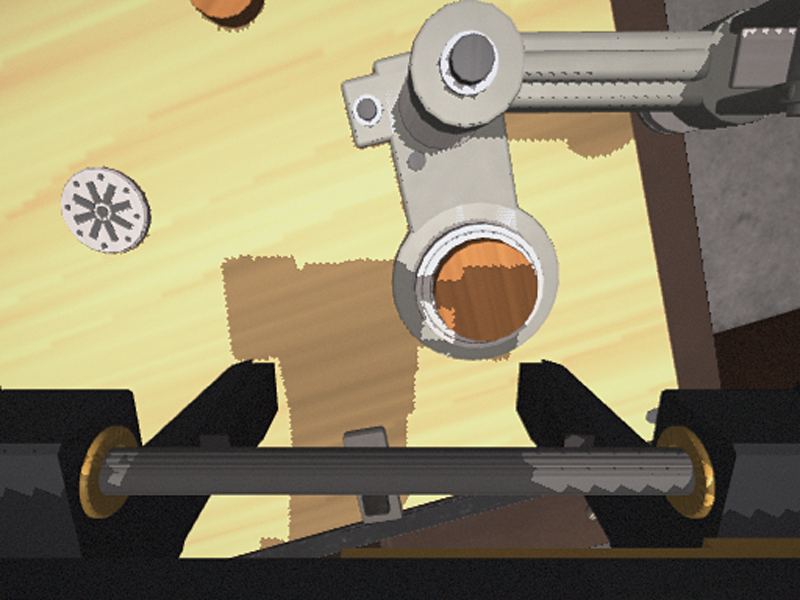

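The mount top is centred at (487,290.5). The platen disc spans x 415–544 and y 222–348. The plate is at (104,210) and the hub at (468,63).

```bash
python3 - <<'E'
from h import *
import pickle
st,s=pickle.load(open("w3.pkl","rb"))
for n,p,z in(("mount",(487,290.5),.077),("mL",(435,290),.077),("mR",(538.5,290),.077),("platen",(479.5,285),.06),("pL",(415,285),.06),("pR",(544,285),.06),("base",(475,282),.048),("bL",(393,282),.048),("bR",(558,282),.048),("plate",(104.5,210),.0423),("hub",(467,65),.154)):
    q=ray(s,np.array(p)/1.5625,z,st); d=R.from_quat(st["eef_rot"]).inv().apply(q-st["tool_pos"]); print(n,q.round(4),d.round(4))
im=s["frame"][125:235,245:365,::-1]
cv2.imwrite("pics/crop3.png",cv2.resize(im,None,fx=5,fy=5,interpolation=cv2.INTER_CUBIC))
E
```

```text
mount [0.5613 0.1269 0.077 ] [0.0086 0.0497 0.098 ]
mL [0.5487 0.1528 0.077 ] [0.0089 0.0208 0.098 ]
mR [0.5743 0.1015 0.077 ] [0.0089 0.0782 0.098 ]
platen [0.5599 0.1274 0.06  ] [0.0076 0.0485 0.115 ]
pL [0.5429 0.1615 0.06  ] [0.0076 0.0104 0.1149]
pR [0.5769 0.0933 0.06  ] [0.0076 0.0866 0.115 ]
base [0.5587 0.1275 0.048 ] [0.0065 0.0479 0.127 ]
bL [0.5361 0.1727 0.048 ] [ 0.0065 -0.0027  0.1269]
bR [0.5815 0.0817 0.048 ] [0.0066 0.0991 0.127 ]
plate [0.4971 0.3474 0.0423] [ 0.0497 -0.1764  0.1325]
hub [0.6364 0.1943 0.154 ] [0.1058 0.0229 0.0209]
```

View pics/crop3.png

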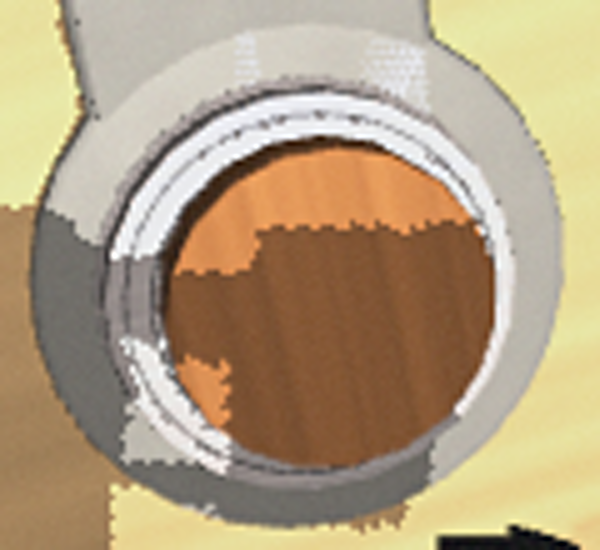

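The mount sits about 1.5 mm from the platen centre, which is fine. Going to the plate.

```bash
python3 -m jog '[[[0.0124,-0.044,0,0,0,0],[0.0124,-0.044,0,0,0,0],[0.0124,-0.044,0,0,0,0],[0.0124,-0.044,0,0,0,0],[0,0,0.05,0,0,0],[0,0,0.05,0,0,0],[0,0,0.025,0,0,0],[0,0,0.01,0,0,0],[0,0,0,0,0,0],[0,0,0,0,0,0]]]' 0.085; python3 -c "
from h import *
s=get_state();print(s['tool_pos'],R.from_quat(s['eef_rot']).inv().apply(np.array([.4971,.3474,.0375])-s['tool_pos']))"
```

```text
clock: 8.75
tool_pos: [0.4983, 0.3479, 0.0412]
eef_rot: [0.973, 0.229, 0.001, -0.0]
contact_force: [0.8, 0.1, -0.1]
opening: 0.966
finger_force: 0.0
[0.49826969 0.34787834 0.04119724] [-1.26750195e-03 -9.29382727e-05  3.69477105e-03]
```

```bash
python3 -m jog '[[[-0.0012,0,0.002,0,0,0],[0,0,0.001,0,0,0],[0,0,0,0,0,0]]]'; python3 -m jog '[[[0,0,0,0,0,0],[0,0,0,0,0,0],[0,0,0,0,0,0],[0,0,0,0,0,0],[0,0,0,0,0,0],[0,0,0,0,0,0]]]' 0.045 20
```

```text
clock: 9.12
tool_pos: [0.4963, 0.3472, 0.0374]
eef_rot: [0.973, 0.229, 0.0, -0.0]
contact_force: [0.3, 0.6, 0.5]
opening: 0.966
finger_force: 0.0
clock: 9.88
tool_pos: [0.4962, 0.3471, 0.0372]
eef_rot: [0.973, 0.229, 0.0, 0.0]
contact_force: [0.6, 0.4, 0.5]
opening: 0.567
finger_force: 20.0
```

```bash
python3 -m jog '[[[0,0,-0.025,0,0,0],[0,0,-0.045,0,0,0],[-0.0082,0.0452,0,0,0,0],[-0.0082,0.0452,0,0,0,0],[-0.0082,0.0452,0,0,0,0],[-0.0082,0.0452,0,0,0,0],[-0.0082,0.0452,0,0,0,0],[0,0,0,0,0,0],[0,0,0.015,0,0,0],[0,0,0,0,0,0]]]'; python3 - <<'E'
from h import *
import pickle
st=get_state(); s=snapshot("wrist"); pickle.dump((st,s),open("w4.pkl","wb"))
print(st["tool_pos"],R.from_quat(st['eef_rot']).inv().apply(np.array([.561,.127,.0782])-st['tool_pos']))
im=s["frame"][140:300,180:330,::-1]
cv2.imwrite("pics/w4.png",cv2.resize(im,None,fx=3.7,fy=3.7,interpolation=cv2.INTER_CUBIC))
E
```

```text
clock: 11.12
tool_pos: [0.5588, 0.1284, 0.0907]
eef_rot: [0.973, 0.231, -0.002, -0.001]
contact_force: [0.1, 0.9, -1.1]
opening: 0.571
finger_force: 20.0
[0.55876862 0.12837983 0.09069301] [0.00140766 0.00225647 0.01248539]
```

View pics/w4.png

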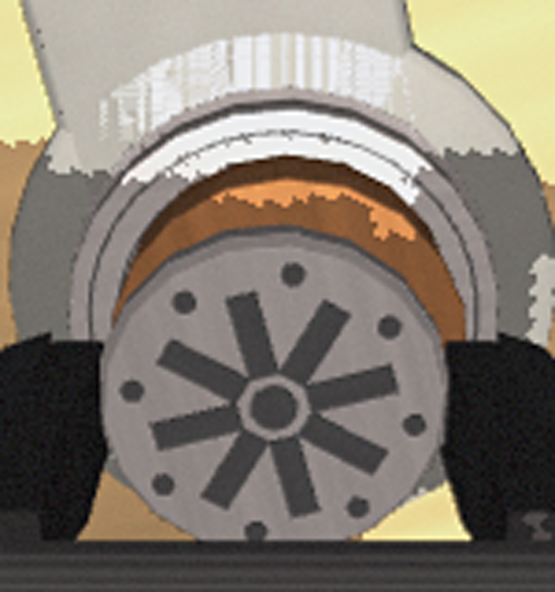

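The plate centre is at crop (274,405). The mount's far top edge is at about (288,181), and its sides at y≈330 are about x 115 and 467.

```bash
python3 - <<'E'
from h import *
import pickle
st,s=pickle.load(open("w4.pkl","rb"))
for n,p,z,r in(("plate",(274,405),.0958,0),("mount",(288,181),.077,.029),("mL",(115,330),.077,0),("mR",(467,330),.077,0),("platen",(288,107),.06,.038)):
    q=ray(s,np.array(p)/3.7+[180,140],z,st); d=R.from_quat(st["eef_rot"]).inv().apply(q-st["tool_pos"]); d[0]-=r; print(n,q.round(4),d.round(4))
E
```

```text
plate [0.5588 0.1287 0.0958] [ 0.0002 -0.0003 -0.0051]
mount [0.5852 0.1396 0.077 ] [-0.0003  0.0019  0.0136]
mL [0.5506 0.1532 0.077 ] [ 0.0039 -0.0258  0.0137]
mR [0.576  0.1028 0.077 ] [0.004  0.0307 0.0136]
platen [0.5926 0.1431 0.06  ] [-0.0011  0.002   0.0306]
```

```bash
python3 -m jog '[[[0.0003,0.0024,0.005,0,0,0],[0,0,0.004,0,0,0],[0,0,0.0015,0,0,0],[0,0,0,0,0,0],[0,0,0,0,0,0]]]'; python3 -m jog '[[[0,0,0.001,0,0,0],[0,0,0.0005,0,0,0],[0,0,0,0,0,0]]]'
```

```text
clock: 11.8
tool_pos: [0.5619, 0.1246, 0.0818]
eef_rot: [0.973, 0.229, 0.0, 0.0]
contact_force: [0.2, 0.0, -0.4]
opening: 0.568
finger_force: 20.0
clock: 12.18
tool_pos: [0.5618, 0.1246, 0.0802]
eef_rot: [0.973, 0.229, -0.0, 0.0]
contact_force: [-0.2, 0.9, -0.9]
opening: 0.564
finger_force: 20.0
```

The arm had not settled at that picture, so the correction overshot. I'll shift back while still above the mount, settle, then touch down.

```bash
python3 -m jog '[[[-0.0005,-0.0026,-0.001,0,0,0],[0,0,0,0,0,0],[0,0,0,0,0,0],[0,0,0,0,0,0]]]'; python3 - <<'E'
from h import *
import pickle
st=get_state(); s=snapshot("wrist"); pickle.dump((st,s),open("w5.pkl","wb"))
print(st["tool_pos"],st["qd"].round(3))
im=s["frame"][140:300,180:330,::-1]
cv2.imwrite("pics/w5.png",cv2.resize(im,None,fx=3.7,fy=3.7,interpolation=cv2.INTER_CUBIC))
E
```

```text
clock: 12.68
tool_pos: [0.5602, 0.1266, 0.0812]
eef_rot: [0.973, 0.229, 0.0, 0.0]
contact_force: [-0.2, 0.1, -1.4]
opening: 0.567
finger_force: 20.0
[0.56021324 0.12663354 0.08123183] [-0.    -0.002  0.001  0.    -0.002 -0.001  0.001]
```

View pics/w5.png

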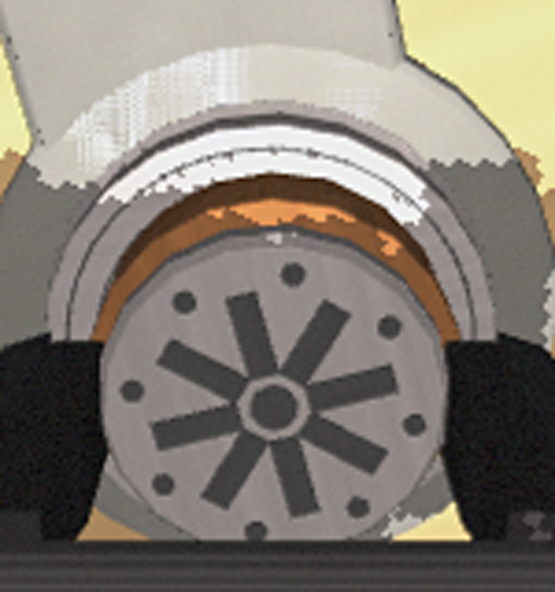

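Laterally symmetric now: the mount's sides are at 93 and 460, and the plate centre is at 274. The far edges are at y≈200 (mount) and 238 (plate).

```bash
python3 - <<'E'
from h import *
import pickle
st,s=pickle.load(open("w5.pkl","rb"))
for n,p,z,r in(("plate",(274,405),.0863,0),("plateE",(274,232),.0863,.026),("mount",(276,200),.077,.029)):
    q=ray(s,np.array(p)/3.7+[180,140],z,st); d=R.from_quat(st["eef_rot"]).inv().apply(q-st["tool_pos"]); d[0]-=r; print(n,q.round(4),d.round(4))
E
python3 -m jog '[[[0,0,0.001,0,0,0],[0,0,0.001,0,0,0],[0,0,0.0008,0,0,0],[0,0,0.0007,0,0,0],[0,0,0,0,0,0]]]'
```

```text
plate [0.5603 0.127  0.0863] [ 0.0002 -0.0003 -0.0051]
plateE [0.5838 0.1387 0.0863] [ 0.0005 -0.0003 -0.0051]
mount [0.5856 0.1393 0.077 ] [-0.0006  0.      0.0042]
clock: 13.35
tool_pos: [0.5601, 0.1267, 0.0781]
eef_rot: [0.973, 0.229, 0.0, 0.0]
contact_force: [-1.8, -0.0, 4.3]
opening: 0.567
finger_force: 20.0
```

Contact. The plate is seated within about 1 mm of centre. I'll release, rise and go above the lever ball with tool y turned to the press's y.

```bash
python3 -m jog '[[[0,0,0,0,0,0],[0,0,0,0,0,0],[0,0,0,0,0,0],[0,0,-0.03,0,0,0],[0,0,-0.06,0,0,0],[0,0,-0.06,0,0,0],[0,0,-0.06,0,0,0],[0.0336,0.0267,-0.025,0,0,0],[0.0336,0.0267,-0.02,0,0,0],[0.0336,0.0267,-0.02,0,0,0],[0,0,0,0,0,-0.128],[0,0,0,0,0,-0.128]]]' 0.085; python3 -m jog '[[[0,0,0,0,0,0],[0,0,0,0,0,0],[0,0,0,0,0,0]]]'; python3 - <<'E'
from h import *
import pickle
st=get_state(); s=snapshot("wrist"); pickle.dump((st,s),open("w6.pkl","wb"))
print(st["tool_pos"],st["q"].round(2))
cv2.imwrite("pics/w6.png",cv2.resize(s["frame"][:,:,::-1],(800,600),interpolation=cv2.INTER_CUBIC))
E
```

```text
clock: 14.85
tool_pos: [0.6864, 0.0998, 0.3522]
eef_rot: [0.935, 0.353, -0.0, 0.0]
contact_force: [-0.3, -0.2, -0.4]
opening: 0.963
finger_force: 0.0
clock: 15.22
tool_pos: [0.686, 0.1001, 0.3527]
eef_rot: [0.936, 0.351, -0.0, 0.0]
contact_force: [-0.2, -0.6, 0.3]
opening: 0.961
finger_force: 0.0
[0.68600944 0.10008032 0.35271741] [-0.08  0.71 -0.29  1.16  0.19  1.3  -1.21]
```

View pics/w6.png

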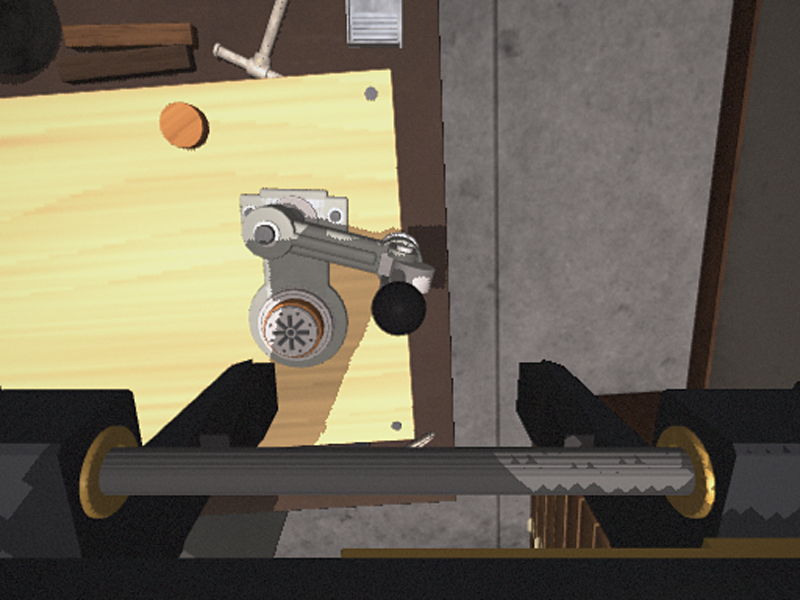

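The stack is concentric at (292,331), the ball is at (399,308) and the hub at (266,233).

```bash
python3 - <<'E'
from h import *
import pickle
st,s=pickle.load(open("w6.pkl","rb"))
for n,p,z in(("ball",(399,308),.261),("hub",(266,233),.154),("plate",(291.5,332),.0833),("pin",(407,272),.177)):
    q=ray(s,np.array(p)/1.5625,z,st); d=R.from_quat(st["eef_rot"]).inv().apply(q-st["tool_pos"]); print(n,q.round(4),d.round(4))
print(R.from_quat(st["eef_rot"]).as_matrix().round(3))
E
```

```text
ball [0.6869 0.0999 0.261 ] [0.0006 0.0007 0.0917]
hub [0.6415 0.1929 0.154 ] [ 0.0276 -0.0993  0.1987]
plate [0.5605 0.1265 0.0833] [-0.0771 -0.1025  0.2694]
pin [0.6924 0.0965 0.177 ] [0.0025 0.0069 0.1757]
[[ 0.753  0.658 -0.   ]
 [ 0.658 -0.753 -0.   ]
 [-0.     0.    -1.   ]]
```

```bash
python3 -m jog '[[[0.0005,0.0005,0.04,0,0,0],[0,0,0.04,0,0,0],[0,0,0.03,0,0,0],[0,0,0,0,0,0],[0,0,0,0,0,0]]]' 0.085; python3 -m jog '[[[0,0,0,0,0,0],[0,0,0,0,0,0],[0,0,0,0,0,0],[0,0,0,0,0,0],[0,0,0,0,0,0],[0,0,0,0,0,0],[0,0,0,0,0,0],[0,0,0,0,0,0]]]' 0.02 25
python3 - <<'E'
from h import *
st=get_state(); Rt=R.from_quat(st["eef_rot"]).as_matrix(); print(st["tool_pos"])
C=np.array([.6407,.1942]); a=np.radians(np.linspace(-63.9,-140.2,12))
P=C+.105*np.c_[np.cos(a),np.sin(a)]
print((np.c_[np.diff(P,axis=0),np.zeros(11)]@Rt).round(4))
E
```

```text
clock: 15.9
tool_pos: [0.6878, 0.1003, 0.2443]
eef_rot: [0.936, 0.352, 0.001, 0.0]
contact_force: [0.1, 0.6, 0.5]
opening: 0.966
finger_force: 0.0
clock: 16.9
tool_pos: [0.6871, 0.0997, 0.2427]
eef_rot: [0.936, 0.352, 0.0, 0.0]
contact_force: [1.5, -0.5, -0.5]
opening: 0.311
finger_force: 24.9
[0.68705059 0.09970035 0.24270311]
[[-0.012  -0.004  -0.    ]
 [-0.0115 -0.0055 -0.    ]
 [-0.0107 -0.0068 -0.    ]
 [-0.0098 -0.0081 -0.    ]
 [-0.0088 -0.0092 -0.    ]
 [-0.0076 -0.0102 -0.    ]
 [-0.0063 -0.011  -0.    ]
 [-0.0049 -0.0117 -0.    ]
 [-0.0035 -0.0122 -0.    ]
 [-0.002  -0.0125 -0.    ]
 [-0.0005 -0.0127 -0.    ]]
```

Ball held (27 mm opening reading). Swinging the arm along the arc, with a small extra push at the end.

```bash
python3 -m jog '[[[-0.012,-0.004,0,0,0,0],[-0.0115,-0.0055,0,0,0,0],[-0.0107,-0.0068,0,0,0,0],[-0.0098,-0.0081,0,0,0,0],[-0.0088,-0.0092,0,0,0,0],[-0.0076,-0.0102,0,0,0,0],[-0.0063,-0.011,0,0,0,0],[-0.0049,-0.0117,0,0,0,0],[-0.0035,-0.0122,0,0,0,0],[-0.002,-0.0125,0,0,0,0],[-0.0005,-0.0127,0,0,0,0],[0,0,0,0,0,0]]]'; python3 -m jog '[[[0,-0.002,0,0,0,0],[0,-0.001,0,0,0,0],[0,0,0,0,0,0]]]'
```

```text
clock: 18.4
tool_pos: [0.5509, 0.114, 0.2423]
eef_rot: [0.937, 0.348, -0.013, 0.007]
contact_force: [-22.4, -22.7, 23.5]
opening: 0.231
finger_force: 25.7
clock: 18.77
tool_pos: [0.5494, 0.1155, 0.2423]
eef_rot: [0.938, 0.347, -0.013, 0.007]
contact_force: [-20.4, -23.4, 23.2]
opening: 0.229
finger_force: 25.1
```

The force has jumped and the opening has shrunk: the pads slid off the ball's side. I'll open, settle, and relocate the ball by image code.

```bash
python3 -m jog '[[[0,0,0,0,0,0],[0,0,0,0,0,0],[0,0,0,0,0,0],[0,0,-0.05,0,0,0],[0,0,-0.06,0,0,0],[0,0,0,0,0,0],[0,0,0,0,0,0]]]' 0.085; cat > find.py <<'E'
from h import *
st=get_state(); s=snapshot("wrist"); f=s["frame"]; 
g=f.max(2).astype(np.uint8); m=(g<45).astype(np.uint8); m[228:]=0
m=cv2.morphologyEx(m,cv2.MORPH_OPEN,np.ones((7,7)))
n,l,t,c=cv2.connectedComponentsWithStats(m)
print(st["clock"],st["tool_pos"],st["eef_rot"].round(3),st["contact_force"].round(1))
for i in range(1,n):
    if t[i,4]>250:
        x,y,w,h,a=t[i]; p=(x+w/2-.5,y+h/2-.5); q=ray(s,p,.261,st)
        print(t[i],q.round(4),R.from_quat(st["eef_rot"]).inv().apply(q-st["tool_pos"]).round(4))
E
python3 find.py; python3 - <<'E'
from h import *
s=snapshot("top"); f=s["frame"]
# known: project expected ball home and parked in top view
Rm=R.from_quat(s["orientation"]).as_matrix()
for q in((.56,.127,.261),(.687,.1,.261),(.488,.065,.166)):
    c=Rm.T@(np.array(q)-s["xyz"]); p=s["mtx"]@c/c[2]; u,v=p[:2].astype(int); print(q,p[:2].round(1)); print(f[v-8:v+9:4,u-8:u+9:4].max(2))
E
```

```text
clock: 19.65
tool_pos: [0.5579, 0.1299, 0.3523]
eef_rot: [0.936, 0.352, -0.0, -0.0]
contact_force: [0.4, 0.6, -1.9]
opening: 0.959
finger_force: 0.0
19.65 [0.55785614 0.12985018 0.35234464] [ 0.936  0.352 -0.    -0.   ] [ 0.4  0.6 -1.9]
[ 477    0   35  147 1991] [0.7515 0.0588 0.261 ] [0.0988 0.1811 0.0913]
[242 183  33  33 876] [0.559 0.127 0.261] [-0.001   0.003   0.0913]
(0.56, 0.127, 0.261) [353.6 140.9]
[[ 79  80  79  36 159]
 [ 80  79  81  36  39]
 [ 81  80  79  84  36]
 [ 82  67  78  80  46]
 [ 17  84  80  83 139]]
(0.687, 0.1, 0.261) [364.8  86.5]
[[118 108 116 114  39]
 [111 108 117 119  53]
 [120 117 124  16  39]
 [122 106  34  18  33]
 [113  38  37  20  36]]
(0.488, 0.065, 0.166) [371.4 184.1]
[[240 239 240 240 241]
 [239 239 240 241 242]
 [239 240 241 243 242]
 [239 241 243 241 240]
 [241 243 240 241 240]]
```

The ball is at (0.559, 0.127), upright, and matches the platen axis, so the arm is essentially home. A grip on the sphere is unreliable, so I'll use closed fingers: nudge the ball from +y to confirm the stop, then push the lever over from the column side.

```bash
python3 -m jog '[[[-0.001,0.021,0,0,0,0],[0,0.021,0,0,0,0],[0,0,0,0,0,0],[0,0,0,0,0,0],[0,0,0,0,0,0],[0,0,0.04,0,0,0],[0,0,0.04,0,0,0],[0,0,0.019,0,0,0],[0,-0.004,0,0,0,0],[0,0,0,0,0,0]]]' 0.0 10; python3 -m jog '[[[0,-0.002,0,0,0,0],[0,-0.001,0,0,0,0],[0,0,0,0,0,0]]]';python3 -m jog '[[[0,-0.002,0,0,0,0],[0,-0.001,0,0,0,0],[0,0,0,0,0,0]]]'
```

```text
clock: 21.0
tool_pos: [0.5826, 0.1012, 0.2548]
eef_rot: [0.936, 0.352, 0.001, -0.0]
contact_force: [-0.6, 0.3, 0.7]
opening: 0.006
finger_force: 0.0
clock: 21.38
tool_pos: [0.5805, 0.1025, 0.2541]
eef_rot: [0.936, 0.352, 0.0, 0.0]
contact_force: [0.1, -0.4, 0.6]
opening: 0.002
finger_force: 0.0
clock: 21.75
tool_pos: [0.5784, 0.1046, 0.2537]
eef_rot: [0.936, 0.352, 0.0, 0.0]
contact_force: [-0.4, 1.3, -0.1]
opening: 0.004
finger_force: 0.0
```

```bash
for i in 1; do python3 -m jog '[[[0,-0.002,0,0,0,0],[0,-0.001,0,0,0,0],[0,0,0,0,0,0]]]'; done; python3 -m jog '[[[0,-0.002,0,0,0,0],[0,-0.001,0,0,0,0],[0,0,0,0,0,0]]]'
```

```text
clock: 22.12
tool_pos: [0.5779, 0.105, 0.2538]
eef_rot: [0.936, 0.351, 0.001, 0.001]
contact_force: [4.7, -2.8, -1.7]
opening: 0.003
finger_force: 2.7
clock: 22.5
tool_pos: [0.5776, 0.1051, 0.254]
eef_rot: [0.937, 0.35, 0.002, 0.003]
contact_force: [8.2, -6.7, -1.8]
opening: 0.003
finger_force: 5.0
```

```bash
python3 find.py
```

```text
22.5 [0.5776086  0.10508682 0.25395946] [0.937 0.35  0.002 0.003] [ 8.2 -6.7 -1.8]
[ 482    0   30  155 2068] [0.7136 0.0799 0.261 ] [ 0.0862  0.1083 -0.0061]
[474 180  13  30 272] [0.6752 0.0405 0.261 ] [ 0.0313  0.1128 -0.0062]
```

Over 10 N with no motion: the arm is firmly on its stop. Now going round to the column side and pushing the lever over.

```bash
python3 -m jog '[[[0,0.012,0,0,0,0],[0.015,0,0,0,0,0],[0.015,0,0,0,0,0],[0,-0.0175,0,0,0,0],[0,-0.0175,0,0,0,0],[0,0,0,0,0,0]]]'; python3 -m jog '[[[-0.0055,0,0,0,0,0],[-0.0123,-0.0003,0.001,0,0,0],[-0.0123,-0.0003,0.001,0,0,0],[-0.0115,-0.0003,0.002,0,0,0],[-0.0115,-0.0003,0.002,0,0,0],[0,0,0,0,0,0]]]'
```

```text
clock: 23.3
tool_pos: [0.5797, 0.1484, 0.254]
eef_rot: [0.935, 0.354, -0.001, -0.001]
contact_force: [-0.2, -0.5, -0.5]
opening: 0.003
finger_force: 0.0
clock: 24.05
tool_pos: [0.54, 0.1108, 0.2471]
eef_rot: [0.936, 0.351, -0.001, 0.0]
contact_force: [2.4, 1.4, -0.8]
opening: 0.005
finger_force: 1.1
```

```bash
python3 -m jog '[[[-0.0109,-0.0003,0.0036,0,0,0],[-0.0109,-0.0003,0.0037,0,0,0],[-0.0103,-0.0002,0.0071,0,0,0],[-0.0103,-0.0002,0.0071,0,0,0],[0,0,0,0,0,0]]]'
```

```text
clock: 24.68
tool_pos: [0.5092, 0.0858, 0.2264]
eef_rot: [0.936, 0.352, 0.001, -0.0]
contact_force: [1.7, 2.4, 0.7]
opening: 0.008
finger_force: 1.5
```

```bash
python3 -m jog '[[[-0.0075,-0.0002,0.007,0,0,0],[-0.0075,-0.0002,0.007,0,0,0],[-0.0067,-0.0001,0.007,0,0,0],[0,0,0,0,0,0]]]';  python3 -m jog '[[[-0.003,0,0.008,0,0,0],[-0.003,0,0.006,0,0,0],[0,0,0,0,0,0]]]'
```

```text
clock: 25.18
tool_pos: [0.4913, 0.0706, 0.2052]
eef_rot: [0.936, 0.352, -0.001, 0.0]
contact_force: [0.5, 1.0, 0.7]
opening: 0.007
finger_force: 1.0
clock: 25.55
tool_pos: [0.4873, 0.0671, 0.1912]
eef_rot: [0.936, 0.352, -0.0, 0.0]
contact_force: [2.1, 1.4, 2.2]
opening: 0.004
finger_force: 1.3
```

```bash
cat > side.py <<'E'
from h import *
s=snapshot("side"); f=s["frame"].max(2); Rm=R.from_quat(s["orientation"]).as_matrix()
def pr(q):
    c=Rm.T@(np.array(q)-s["xyz"]); return (s["mtx"]@c/c[2])[:2]
u=np.array([.7683,.6401]); P=np.array([.5595,.1272])
for th in(75,80,85,90,95):
    a=np.radians(th); B=np.r_[P-.095*np.sin(a)*u,.166+.095*np.cos(a)]; print(th,"ball",pr(B).round(1),"bottom",pr(B-[0,0,.015]).round(1))
st=get_state(); print("tcp",pr(st["tool_pos"]).round(1),"pivot",pr(np.r_[P,.166]).round(1))
c=pr(B).astype(int); x0=c[0]-30; y0=c[1]-22; print("x0,y0",x0,y0)
for r in range(y0,y0+40): print(r,' '.join(f"{v//10:2d}" for v in f[r,x0:x0+46]))
E
python3 side.py
```

```text
75 ball [305.9 138.6] bottom [305.7 143.3]
80 ball [306.4 141.1] bottom [306.2 145.7]
85 ball [306.7 143.6] bottom [306.5 148.2]
90 ball [306.7 146.2] bottom [306.5 150.8]
95 ball [306.5 148.7] bottom [306.3 153.3]
tcp [306.8 138.4] pivot [274.8 148.3]
x0,y0 276 126
126 12 12 12 12 12 12 12 12 12 12 12 12 12 12 12 12 12 12 12 12 12 12 12 12 13 13  2  2  3  3  6  6  3  2  2  3  3  2  2  3  3  3  2  2  3  2
127 12 12 12 12 12 12 12 12 12 12 12 12 12 12 12 12 12 12 12 12 12 12 12 12 12 13  2  2  2  2  4  3  3  3  3  2  3  3  3  2  3  3  2  3  2  3
128 12 12 12 12 12 12 12 12 12 12 12 12 12 12 12 12 12 12 12 12 12 12 12 12 12 13  2  2  3  3  3  2  2  3  2  2  3  2  2  3  2  2  2  3  3  3
129 12 12 12 12 12 12 12 12 12 12 12 12 12 12 12 12 12 12 12 12 12 12 12 12 12 13  1  2  3  2  3  2  3  3  3  3  2  2  2  2  2  2  2  2  1  1
130 12 12 12 12 12 12 12 12 12 12 12 12 12 12 12 12 12 12 12 12 12 12 12 12 12 13  2  2  2  3  3  2  2  3  3  2 12 12 12 12 12 12 12 12 12 12
131 12 12 12 12 12 12 12 12 12 12 12 12 12 12 12 12 12 12 12 13 12 12 12 12 12 13  1  2  2  3  2  3  3  3  2  2 13 12 13 12
[... 4146 characters left out ...]
  8  8  7  4 12 12 11 12 12 12 12 12 12 12 12 12 12 12 12 12 12 12 12 12 12 12 12 12 12 12 12 12 12 12 12 12 12 12 11 12 12 12 12 12
162  8  8  8  7  7  4 12 12 12 12 12 12 12 12 12 12 12 12 12 12 12 12 12 12 12 12 12 12 12 12 12 12 12 12 12 12 12 12 12 12 12 12 12 12 12 12
163  8  8  8  7  7  3 12 12 12 12 12 12 12 12 12 12 12 12 12 12 12 12 12 12 12 12 12 12 12 12 12 12 12 12 12 12 12 12 12 12 12 12 12 12 12 12
164  8  8  7  7  7  3 12 12 12 12 12 12 12 12 12 12 12 12 12 12 12 12 12 12 12 12 12 12 11 11 11 11 11 11 11  7 12 12 12 12 12 12 12 12 12 12
165  8  8  8  7  4 11 12 12 12 12 11 12 12 11 12 12 12 12 12 11 11 11 11 11 11 11 13 13 20 20 25 25 25 25 25 25 12 12 12 12 13 12 12 13 12 12
```

The side-image numbers show the ball at about (307,143.5), lever about 84–85°, matching the tip height. The last few mm remain.

```bash
python3 -m jog '[[[-0.001,0,0.004,0,0,0],[-0.001,0,0.003,0,0,0],[0,0,0.0015,0,0,0],[0,0,0,0,0,0],[0,0,0,0,0,0]]]'; python3 side.py | awk 'NR<8||/^(13[6-9]|14[0-9]|15[0-4]) /' | cut -c1-140
```

```text
clock: 26.22
tool_pos: [0.4857, 0.0657, 0.1829]
eef_rot: [0.936, 0.352, -0.0, 0.0]
contact_force: [1.2, 1.5, 4.9]
opening: 0.003
finger_force: 2.7
75 ball [305.9 138.6] bottom [305.7 143.3]
80 ball [306.4 141.1] bottom [306.2 145.7]
85 ball [306.7 143.6] bottom [306.5 148.2]
90 ball [306.7 146.2] bottom [306.5 150.8]
95 ball [306.5 148.7] bottom [306.3 153.3]
tcp [307.3 140.9] pivot [274.8 148.3]
x0,y0 276 126
136 12 12 12 12 12 12 12 12 12 12 12 12 12 12 12 12 12 12 12 12 12 12 12 12 12 12 13  2  1  2  3  3  3  3  3  2 12 12 12 12 12 12 12 12 12 1
137 12 12 12 12 12 12 12 12 12 12 12 12 12 12 12 12 12 12 12 12 12 12 12 12 12 12 13  3  1  3  2  3  3  3  2  2 13 12 12 12 12 12 12 12 12 1
138 12 12 12 12 12 12 12 12 12 12 12 12 12 12 12 12 12 12 12 12 12 12 12 12 12 12 13  3  2  3  3  3  3  2  3  2 13 12 12 12 12 12 12 12 12 1
139 12 12 12 12 12 12 12 12 12 12 12 12 12 12 12 12 12 12 12 12 12 12 12 12 12 12 13  2  1  2  3  2  3  2  2  2 12 12 12 12 12 12 12 12 12 1
140 12 12 12 12 12 12 12 12 12 12 12 12 12 12 12 12 12 12 12 12 12 12 12 12 12 12 13  1  1  3  3  3  3  2  2  2 12 13 12 1
[... 1292 characters left out ...]
13 11  8 10  6 11 11 11 11 12 12 12 12 12 12 12 12 12 12 12 12 12 12 12 12 12 12 12 12  1  0  1  0 12 11 13 12 12 12 12 12 12 12 12 12 1
151 11 12  9  9 13 12 12 12 12 12 12 12 12 12 12 12 12 12 12 12 12 12 12 12 12 12 12 12 12 11 11 12 11 13 12 12 12 12 12 12 12 12 12 12 12 1
152 11 11  9  8 12 12 12 12 11 12 12 12 12 12 12 12 12 12 12 12 12 12 12 12 12 12 12 12 12 12 12 12 12 12 12 12 12 12 12 12 12 12 12 12 12 1
153  9  9  8  8  8 12 12 12 12 12 12 12 12 12 12 12 12 12 12 12 12 12 12 12 12 12 12 12 12 12 12 12 12 12 12 12 12 12 12 12 12 12 12 12 12 1
154  8  8  8  8 11 12 12 12 12 12 12 12 12 12 12 12 12 12 12 12 12 12 12 12 12 12 12 12 12 12 12 12 12 12 12 12 12 12 12 12 12 12 12 12 12 1
```

The bottom of the ball is at row 150.5 and the rod slope matches level (about 89°). The upward reaction on the tip is 4.9 N. I'll do a brief hold check, then hand in.

```bash
python3 -m jog '[[[0,0,0,0,0,0],[0,0,0,0,0,0],[0,0,0,0,0,0],[0,0,0,0,0,0]]]' && python3 -c "
from plant import *
print(finish_job())"
```

```text
clock: 26.78
tool_pos: [0.4857, 0.0657, 0.1829]
eef_rot: [0.936, 0.352, -0.0, 0.0]
contact_force: [0.7, 2.0, 6.0]
opening: 0.007
finger_force: 2.7
the job is handed in; nothing more can be done
None
```

Job handed in at 26.8 s: mount and plate stacked within about 1.5 mm of the platen centre, press arm against its stop, and the lever held at about 89° by the closed fingertips pressing down on the ball; during the swing the ball slipped in the grip, with about 40 N showing at the wrist, and whether that pressed anything past the 40 N limit was not checked, nor was the stack looked at again after the slip.

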